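Load tabbed seed cassettes into the mini greenhouse

ROBOT

A 6-joint arm with a two-finger parallel gripper is mounted at the origin on the work surface. World frame = base frame: x ahead of the robot, y to its left, z up, the work surface at z = 0. Lengths are in m, angles in rad, forces in N, time in s.
With the tool pointing down it reaches from about 0.375 to 0.975 m from the base axis. Payload 3.8 kg.
Tool frame: the origin (TCP) lies at the very end of the fingers, on their centre line; the grasp point (between the pads) lies 19 mm behind it; y points along the fingers, x is the direction in which the jaws open and shut, and the axes are right-handed (so a half turn about y gives the same grasp; the last joint's range is limited). The gripper opens to 85 mm and grips with 20 to 120 N. Pads are 22 mm wide; open, the fingers measure 114 mm over their backs; the gripper's body (76 mm by 85 mm) begins 54 mm behind the grasp point. The pads swing forward as they close: fully open they stand 13 mm farther back than shut.
Start: joints at [-1.368, 0.264, 1.604, -0, 1.274, -0.037], TCP at [0.16, -0.656, 0.231] pointing down, gripper open.
Joint ranges: [-2.63, 2.63], [-0.94, 2.18], [0.31, 2.57], [-1.31, 4.45], [0, 2.66], [-2.55, 2.55]. Speed limits (rad/s): [2.57, 2.57, 3.14, 3.14, 3.14, 3.14].

INTERFACE

Orientations are given as a rotation vector (axis times angle).
In Python, from workcell import bot, cams gives the robot as it stands.
- The arm moves only by the tool play_rows, never from a script. Its argument "motion" is a list of rows, each a list of 2 entries, a list of its own where there are three numbers: the shift along the world's x, y, z normalised to -1 to 1, where 1 is 400 mm, then the turn, a rotation vector about the world's x, y, z normalised to -1 to 1, where 1 is pi/4 rad. In form: [[[tx, ty, tz], [ax, ay, az]], ...]. A call has 1 to 10 rows; each row is the pose to reach, as a shift and turn from the pose commanded when the call began; what a row does not reach only later rows make up. A row lasts 1/8 s, in which the tool goes at most 62.5 mm and 10.7 degrees, less where a joint would pass 70% of its speed; a pose out of reach is approached as far as the arm can. A call with a number of a shift or a turn outside -1 to 1 is refused whole. A call with a gripper value outside its range is refused whole. "gripper" is the closure, from 0 (fully open) to 1 (shut), set as the call begins (left out, the last holds). The fingers move at their own pace and stop on an object; "squeeze" is the grip in N (left out, the last holds). Time passes only in rows, so rows that repeat a pose let the fingers close. It gives the time, the measured TCP pose, the force and the opening at its end, in the units of the state.
- bot.read_state(): the state, without advancing time (a new reading comes with each control period).
- cams.read_camera(name): name is "side" or "top" or "wrist"; returns (picture, depth): 420x560x3 uint8, red, green, blue; 420x560 float32, m along the optical axis (not along the pixel's ray), 0 where there is no reading.
- cams.calibration(name): a dict with "mtx" (3x3 intrinsics, pixels), "R" (3x3) and "t" (3): a world point X has camera coordinates R X + t; the wrist camera has in their place "tool_from_camera" (4x4, takes a point from camera to tool coordinates, whose origin is the TCP and whose axes are the tool frame's). Camera axes: x right, y down, z forward; pixel columns grow to the right and rows downward; lengths in m; the calibration is good to about 2 mm. A picture is of the moment at which its call begins: read the wrist's pose just before it. calibration takes no time and is no camera call.
- bot.finish_job(): hands the job in, once; it reports no verdict.
Trained networks look in the newest picture that a camera, given by its name, has taken for a name from the list of things; names that differ only in an ending like _2 or _b are one class to them, and where a whole thing is asked for, a point or a joint stands for the part that bears it (a point fixed in the world has none). Each returns a list of dicts, best first, with "conf" (0 to 1); they miss things now and then, are a little off and sometimes report something else, mostly with a low value. They report only what shows in the picture. A call takes as long as a camera call.
- cams.recognise(camera, label): "xyz" ([x, y, z] in m, in the coordinates of the camera as it stood for that picture, good to about 4 mm: the middle of the surface that is visible of it).
- cams.regions_of(camera, label): "mask" (420x560 bool, what is visible of it).
- cams.mark_of(camera, label): "xyz" ([x, y, z] in m, in the coordinates of the camera as it stood for that picture, good to about 4 mm: a listed point, or the origin of a listed thing).
The state is a dict: "time": time; "q": joint angles; "joint_vel": joint speeds; "joint_torque": joint torques, N m; "tool_pos": TCP position; "tcp_rot": TCP orientation; "wrist_force": force on the tool from outside, world axes, zero at the start; "torque": the same for the moment, N m; "width": opening from 0.0 (shut) to 1.0 (fully open).
Only numpy, scipy, OpenCV 4.12 (cv2) and the standard library are available. Lean on these libraries where they do the work, as an engineer would, in place of code of your own. Each camera call takes 0.05 s, during which the arm holds its last target.

TASK

Put the yellow and the blue seed cassette into the greenhouse bays marked in their own colours: turn each so that its tab points to the metal lip, hook the tab under the lip with the cassette tilted, then swing the other end down until it lies flat on the bay floor, and let go. Leave the white cassette, the seed canister, the pots, the saucer and the cultivator where they are.

Things in the scene. Friction and masses are not known exactly. Their poses are not given: they have to be found in the camera images.
- yellow_grip (a point): yellow seed cassette, rigid plastic, 80 g: open tray 90 long (x) x 62 wide x 20 high, four cells. On its long centre line stands a solid grip fin 60 long (x), 14 thick (y), top 62 above the underside: pinch it across the 14. Point: mid-fin, 44 above the underside. Own axes: x lengthways, tab at the -x end; z up. Starts flat on the bench beside the greenhouse.
- blue_grip (a point): blue seed cassette, rigid plastic, 80 g: open tray 90 long (x) x 62 wide x 20 high, four cells. On its long centre line stands a solid grip fin 60 long (x), 14 thick (y), top 62 above the underside: pinch it across the 14. Point: mid-fin, 44 above the underside. Own axes: x lengthways, tab at the -x end; z up. Starts flat on the other side.
- yellow_tab (a point): middle of the tip of the yellow cassette's tab, 2.5 above the underside. The flat tab (20 long, 40 wide, 5 thick) sticks out level with the underside from the middle of one short end, so its tip is 65 from the cassette's middle; the other end is 45 from it. Axes as the cassette's
- blue_tab (a point): middle of the tip of the blue cassette's tab, 2.5 above the underside. The flat tab (20 long, 40 wide, 5 thick) sticks out level with the underside from the middle of one short end, so its tip is 65 from the cassette's middle; the other end is 45 from it. Axes as the cassette's
- white_grip (a point): white cassette of the same shape, already correctly seated in one of the three bays; leave it there. Point: mid-fin, 44 above its underside; own -x towards its tab
- yellow_bay_seat (a point): seat of the bay marked with yellow plates on lip, floor and rear wall. Point: where the middle of the cassette's underside lies when seated, on the bay floor, 6 above the bench. z up, lip on the -x side (away from the robot), rear wall on the +x side (towards the robot). Bay 68 wide (y) between ridges 10 high, 4 thick; a seated cassette has 3 play each way.
- blue_bay_seat (a point): seat of the bay marked with blue plates on lip, floor and rear wall. Point: where the middle of the cassette's underside lies when seated, on the bay floor, 6 above the bench. z up, lip on the -x side (away from the robot), rear wall on the +x side (towards the robot). Bay 68 wide (y) between ridges 10 high, 4 thick; a seated cassette has 3 play each way.
- lip_edge (a point): middle of the metal lip's lower free edge, 53 to the -x side of the line of seats, 15 above the bay floor. The lip runs along y over all bays, is 4 thick, and the space under it is 15 deep (to x = -68 from a seat). A level cassette cannot enter: tab end down at 25 to 32 degrees the tab goes under the lip, then the other end swings down. Axes as the greenhouse's
- greenhouse: fixed mini greenhouse base, three bays side by side along y, 72 apart; 130 (x) x 228 (y). Clear side and rear walls, tops 54 above the bench; rear wall 48 to 52 to the +x side of the seats. A clear roof flap 120 long on the rear wall is fixed open, leaning back 25 degrees from upright, top 165 above the bench. Origin: on the bench under the middle bay's seat; +x away from the lip, roughly towards the robot
- canister_mid (a point): amber screw-top seed canister, 72 diameter, 92 high, standing; bystander. Point: its middle, 46 above its underside
- pots_mid (a point): stack of three nested biodegradable pots, 68 diameter at the rim, 82 high; bystander. Point: its middle, 41 above its underside
- saucer_mid (a point): white ceramic plant saucer, 90 diameter, 18 high; bystander. Point: its middle, 9 above its underside
- cultivator_mid (a point): stainless three-pronged hand cultivator with wooden handle, 260 long, 35 high, lying flat; bystander. Point: between handle and prongs, 12 above the bench; own +x towards the prongs

How it is judged:
By the outcome, as a careful person would: the job done as asked, in the order asked, and still so for the second after the job is handed in, with the robot touching nothing.
It also fails if it takes over 56 s, if anything falls off the work surface, if the arm or the gripper's body presses on something with over 40 N, if the wrist force passes 120 N, or if a joint passes its speed limit or range.

## Working session

There is one attempt and no reset: what is moved stays moved. The work goes in short steps, Python scripts to look and compute and a tool call to move; the robot and the scene stay as the last step left them, time stands still between calls to the robot, and variables do not carry over. Pictures are saved under pics/ and viewed, and the job is handed in when it is done.

Besides the shell and the picture viewer there is one more tool, called after ">>>" by a JSON object that holds its "fn" and its "kwargs". play_rows: Moves the arm, as the interface text tells. Its arguments: {"type":"object","properties":{"motion":{"type":"array","items":{"type":"array"}},"gripper":{"type":"number"},"squeeze":{"type":"number"}},"required":["motion"]}

```bash
ls; mkdir -p pics
cat > h.py <<'E'
import numpy as np,cv2
from scipy.spatial.transform import Rotation as Ro
from workcell import bot,cams
def w(cam,p,st=None):
    c=cams.calibration(cam)
    if cam=='wrist':
        st=st or bot.read_state()
        T=np.array(c['tool_from_camera']);q=T[:3,:3]@p+T[:3,3]
        return Ro.from_rotvec(st['tcp_rot']).as_matrix()@q+np.array(st['tool_pos'])
    return np.array(c['R']).T@(np.array(p)-np.array(c['t']).ravel())
def snap(cam,name):
    im,d=cams.read_camera(cam);cv2.imwrite('pics/%s.png'%name,im[:,:,::-1]);return im,d
E
python3 - <<'E'
from h import *
np.set_printoptions(precision=4,suppress=True)
print(bot.read_state())
for c in ['top','side']:
    snap(c,c+'0')
    for l in ['yellow_grip','blue_grip','yellow_tab','blue_tab','white_grip','yellow_bay_seat','blue_bay_seat','lip_edge','greenhouse','canister_mid','pots_mid','saucer_mid','cultivator_mid']:
        try:
            r=cams.mark_of(c,l)
            print(c,l,[(w(c,x['xyz']),round(x['conf'],2)) for x in r[:2]])
        except Exception as e: print(l,e)
    print(bot.read_state()['time'])
E
```

```text
pics
{'time': 0.0, 'q': array([-1.3679,  0.2647,  1.6054, -0.    ,  1.2737, -0.0369]), 'joint_vel': array([-0.0002, -0.0001,  0.0003,  0.0003,  0.0008,  0.    ]), 'joint_torque': array([ -0.0006, -51.5107, -36.7317,  -0.0002,   0.013 ,  -0.    ]), 'tool_pos': array([ 0.1602, -0.6549,  0.23  ]), 'tcp_rot': array([-1.3117,  1.032 , -1.029 ]), 'wrist_force': array([ 1.0413, -1.2882,  0.0255]), 'torque': array([ 0.0028,  0.0235, -0.0361]), 'width': 1.0019469995610966}
top yellow_grip [(array([ 0.4154, -0.2751,  0.0389]), 0.75)]
top blue_grip [(array([0.4519, 0.2976, 0.042 ]), 0.83)]
top yellow_tab [(array([ 0.476 , -0.3002,  0.004 ]), 0.65)]
top blue_tab [(array([0.4519, 0.2952, 0.0413]), 0.27)]
top white_grip [(array([ 0.5131, -0.0303,  0.0527]), 0.98)]
top yellow_bay_seat [(array([0.5153, 0.0412, 0.0047]), 0.66)]
top blue_bay_seat [(array([0.509 , 0.1103, 0.0027]), 0.95)]
top lip_edge [(array([0.5635, 0.0418, 0.0176]), 0.76), (array([ 0.7853, -0.01  ,  0.0054]), 0.59)]
top greenhouse [(array([ 0.5157,  0.0429, -0.0045]), 0.66)]
top canister_mid []
top pots_mid [(array([0.6116, 0.3243, 
[... 431 characters left out ...]
 [(array([ 0.5196, -0.0306,  0.0534]), 0.94)]
side yellow_bay_seat [(array([0.51  , 0.0418, 0.0047]), 0.94)]
side blue_bay_seat [(array([0.5119, 0.1129, 0.0084]), 0.41)]
side lip_edge [(array([0.5655, 0.047 , 0.0202]), 0.62), (array([0.7021, 0.0323, 0.0111]), 0.5)]
side greenhouse [(array([ 0.5141,  0.0437, -0.0007]), 0.88)]
side canister_mid [(array([ 0.6157, -0.274 ,  0.0494]), 0.95), (array([ 0.5122,  0.0477, -0.002 ]), 0.6)]
side pots_mid [(array([0.6138, 0.3279, 0.0398]), 0.66), (array([ 0.5175, -0.0284,  0.0527]), 0.56)]
side saucer_mid [(array([ 0.7887, -0.0095,  0.0104]), 0.56)]
side cultivator_mid [(array([0.703 , 0.0329, 0.0124]), 0.89), (array([0.6141, 0.3274, 0.0399]), 0.37)]
1.4
```

View pics/top0.png

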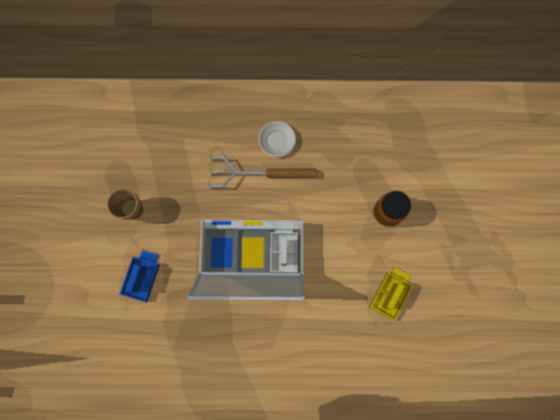

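View pics/side0.png

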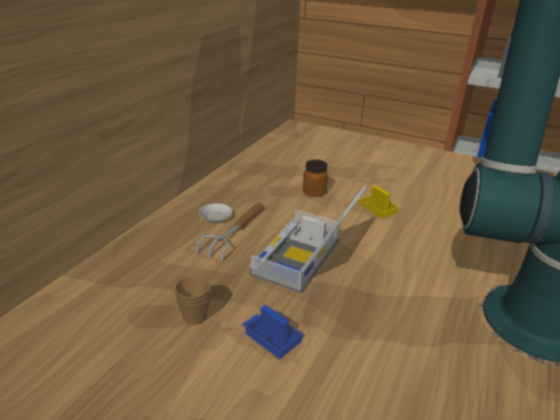

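Run:
```python
from h import *
np.set_printoptions(precision=4,suppress=True)
for c in ['top','side']:
    k=cams.calibration(c);print(c,np.array(k['mtx']).ravel(),np.array(k['R']).ravel(),np.array(k['t']).ravel(), w(c,[0,0,0]))
print(cams.calibration('wrist'))
st=bot.read_state();print(Ro.from_rotvec(st['tcp_rot']).as_matrix())
```

```text
top [462.7091   0.     285.775    0.     462.7091 209.6878   0.       0.
   1.    ] [ 0.006  -1.      0.0032 -0.9819 -0.0065 -0.1892  0.1892 -0.002  -0.9819] [-0.0389  0.6033  0.9785] [ 0.4075 -0.033   1.0751]
side [464.9171   0.     272.6478   0.     464.9171 217.7203   0.       0.
   1.    ] [-0.8861 -0.463   0.0215 -0.2611  0.4603 -0.8485  0.383  -0.7574 -0.5288] [0.5392 0.2083 0.9415] [0.1715 0.8669 0.663 ]
{'mtx': array([[313.8565,   0.    , 282.9724],
       [  0.    , 313.8565, 211.1932],
       [  0.    ,   0.    ,   1.    ]]), 'tool_from_camera': array([[ 1.    ,  0.    , -0.0003, -0.0007],
       [ 0.0003, -0.3034,  0.9529, -0.1427],
       [-0.    , -0.9529, -0.3034,  0.0772],
       [ 0.    ,  0.    ,  0.    ,  1.    ]])}
[[ 0.2375  0.      0.9714]
 [-0.9714 -0.      0.2375]
 [ 0.     -1.      0.    ]]
```

The top view shows the greenhouse at about (250,255), with the lip on the far (+x) side. White is in the right bay, yellow in the middle and blue on the left. The yellow cassette is at (392,294) and the blue one at (141,277). I'll hover over yellow for a closer look.

>>> {"fn": "play_rows", "kwargs": {"motion": [[[0.64, 0.95, -0.1], [0, 0, -0.85]], [[0.64, 0.95, -0.1], [0, 0, -0.85]], [[0.64, 0.95, -0.1], [0, 0, -0.85]], [[0.64, 0.95, -0.1], [0, 0, -0.85]], [[0.64, 0.95, -0.1], [0, 0, -0.85]], [[0.64, 0.95, -0.1], [0, 0, -0.85]], [[0.64, 0.95, -0.1], [0, 0, -0.85]], [[0.64, 0.95, -0.1], [0, 0, -0.85]], [[0.64, 0.95, -0.1], [0, 0, -0.85]], [[0.64, 0.95, -0.1], [0, 0, -0.85]]], "gripper": 0.3, "squeeze": 60}}

```text
time: 2.65
tool_pos: [0.4162, -0.2762, 0.1915]
tcp_rot: [-0.976, 1.516, -1.517]
wrist_force: [-0.2, 0.5, -0.5]
width: 0.701
```

Run:
```python
from h import *
np.set_printoptions(precision=4,suppress=True)
st=bot.read_state();print(st['q'],st['tool_pos'],Ro.from_rotvec(st['tcp_rot']).as_matrix().ravel(),st['width'])
im,d=snap('wrist','w1')
for l in ['yellow_grip','yellow_tab']:
    print(l,[(w('wrist',x['xyz'],st),x['conf']) for x in cams.mark_of('wrist',l)[:2]])
# yellow point cloud -> fin
k=cams.calibration('wrist')['mtx']
hsv=cv2.cvtColor(im,cv2.COLOR_RGB2HSV);m=(hsv[...,0]>20)&(hsv[...,0]<35)&(hsv[...,1]>150)&(d>0)
v,u=np.nonzero(m);z=d[v,u];P=np.stack([(u-k[0,2])*z/k[0,0],(v-k[1,2])*z/k[1,1],z],1)
P=np.array([w('wrist',p,st) for p in P])
print(len(P),np.percentile(P[:,2],[1,50,99]))
f=P[(P[:,2]>.056)&(P[:,2]<.07)];print('fin top',len(f),cv2.minAreaRect((f[:,:2]*1000).astype(np.float32)))
a=P[P[:,2]<.08];print('all',cv2.minAreaRect((a[:,:2]*1000).astype(np.float32)))
t=P[(P[:,2]>.016)&(P[:,2]<.024)];print('rim',cv2.minAreaRect((t[:,:2]*1000).astype(np.float32)))
```

```text
[-0.6355 -0.0414  2.0168 -0.0006  1.1658  1.3632] [ 0.4162 -0.2762  0.1915] [-0.4147  0.0001  0.9099 -0.9099 -0.0007 -0.4147  0.0006 -1.      0.0004] 0.7012893778642961
yellow_grip [(array([ 0.5119, -0.0285,  0.0521]), 0.7), (array([ 0.4134, -0.2722,  0.0419]), 0.56)]
yellow_tab [(array([ 0.4686, -0.3033, -0.0013]), 0.95)]Traceback (most recent call last):
  File "<stdin>", line 11, in <module>
  File "h.py", line 5, in w
    c=cams.calibration(cam)
ValueError: time passes only in moves, steps and waits
```

View pics/w1.png

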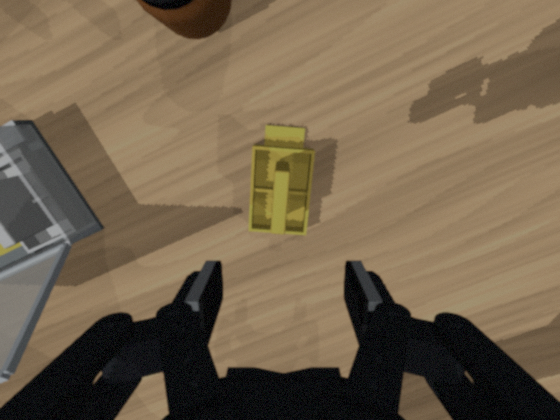

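The wrist view shows the yellow cassette at (280,190) with its tab up at (286,133), almost aligned with the tool. Next I fit its geometry from the depth image.

```bash
cat >> h.py <<'E'
np.set_printoptions(precision=4,suppress=True)
def cloud(cam,im,d,lo,hi,smin=120,vmin=40,st=None):
    c=cams.calibration(cam);k=np.array(c['mtx'])
    hsv=cv2.cvtColor(im,cv2.COLOR_RGB2HSV);m=(hsv[...,0]>=lo)&(hsv[...,0]<=hi)&(hsv[...,1]>smin)&(hsv[...,2]>vmin)&(d>0)
    v,u=np.nonzero(m);z=d[v,u];P=np.stack([(u-k[0,2])*z/k[0,0],(v-k[1,2])*z/k[1,1],z],1)
    if cam=='wrist':
        T=np.array(c['tool_from_camera']);P=P@T[:3,:3].T+T[:3,3]
        return P@Ro.from_rotvec(st['tcp_rot']).as_matrix().T+np.array(st['tool_pos'])
    return (P-np.array(c['t']).ravel())@np.array(c['R'])
def rect(P,n):
    (c,s,a)=cv2.minAreaRect((P[:,:2]*1000).astype(np.float32))
    b=a if s[0]>s[1] else a+90
    print(n,len(P),'c',np.round(c,1),'s',np.round(s,1),'longdir deg',round((b+90)%180-90,1))
E
python3 - <<'E'
from h import *
st=bot.read_state()
im,d=cams.read_camera('wrist')
P=cloud('wrist',im,d,20,36,st=st)
P=P[(np.hypot(P[:,0]-.415,P[:,1]+.275)<.09)]
print(np.percentile(P[:,2],[1,50,99]))
rect(P[(P[:,2]>.056)&(P[:,2]<.07)],'fin')
rect(P,'all'); rect(P[(P[:,2]>.015)&(P[:,2]<.025)],'rim'); rect(P[P[:,2]<.01],'low')
t=P[(P[:,2]>.056)&(P[:,2]<.07)];print(t.mean(0), np.linalg.eigh(np.cov(t[:,:2].T)))
E
```

```text
[0.0001 0.0048 0.0631]
fin 974 c [ 415.8 -272. ] s [14.  59.1] longdir deg -29.0
all 6047 c [ 421.3 -277. ] s [ 65.  116.3] longdir deg -28.8
rim 1013 c [ 415.2 -271.8] s [61.8 90.2] longdir deg -28.9
low 3774 c [ 421.  -277.2] s [ 64.7 116.5] longdir deg -28.5
[ 0.417  -0.2726  0.062 ] EighResult(eigenvalues=array([0.    , 0.0003]), eigenvectors=array([[-0.4827, -0.8758],
       [-0.8758,  0.4827]]))
```

>>> {"fn": "play_rows", "kwargs": {"motion": [[[-0.002, 0.0105, -0.13], [0, 0, -0.098]], [[-0.002, 0.0105, -0.27], [0, 0, -0.098]], [[-0.002, 0.0105, -0.38], [0, 0, -0.098]], [[-0.002, 0.0105, -0.414], [0, 0, -0.098]], [[-0.002, 0.0105, -0.414], [0, 0, -0.098]]]}}

```text
time: 3.48
tool_pos: [0.4151, -0.2718, 0.0255]
tcp_rot: [-0.927, 1.572, -1.57]
wrist_force: [-0.1, -0.4, 1.6]
width: 0.698
```

>>> {"fn": "play_rows", "kwargs": {"motion": [[[0, 0, 0], [0, 0, 0]], [[0, 0, 0], [0, 0, 0]], [[0, 0, 0], [0, 0, 0]], [[0, 0, 0], [0, 0, 0]]], "gripper": 1.0, "squeeze": 60}}

```text
time: 3.98
tool_pos: [0.417, -0.2725, 0.0275]
tcp_rot: [-0.925, 1.567, -1.573]
wrist_force: [-1.2, -0.5, 7.0]
width: 0.157
```

>>> {"fn": "play_rows", "kwargs": {"motion": [[[0, 0, 0.15], [0, 0, 0]], [[0, 0, 0.3], [0, 0, 0.1]], [[0.02, 0.1, 0.45], [0, 0, 0.3]], [[0.05, 0.2, 0.56], [0, 0, 0.5]], [[0.08, 0.32, 0.56], [0, 0, 0.66]], [[0.11, 0.43, 0.56], [0, 0, 0.66]], [[0.11, 0.43, 0.56], [0, 0, 0.66]], [[0.11, 0.43, 0.56], [0, 0, 0.66]]]}}

```text
time: 4.97
tool_pos: [0.4592, -0.0995, 0.2495]
tcp_rot: [-1.217, 1.199, -1.199]
wrist_force: [-0.7, -0.3, -1.9]
width: 0.158
```

Run:
```python
from h import *
st=bot.read_state();print(st['tool_pos'],Ro.from_rotvec(st['tcp_rot']).as_matrix().ravel(),st['width'],st['wrist_force'])
im,d=snap('wrist','w2')
np.save('w2d.npy',d);np.save('w2i.npy',im)
import pickle;pickle.dump(st,open('w2s.pkl','wb'))
for l in ['yellow_bay_seat','blue_bay_seat','lip_edge','greenhouse','white_grip','yellow_tab','yellow_grip']:
    print(l,[(w('wrist',x['xyz'],st),x['conf']) for x in cams.mark_of('wrist',l)[:1]])
it,dt=cams.read_camera('top')
for n,c,i,dd in (('wrist','wrist',im,d),('top','top',it,dt)):
  for col,lo,hi in (('Y',20,36),('B',105,130)):
    P=cloud(c,i,dd,lo,hi,st=st)
    P=P[(P[:,0]>.43)&(P[:,0]<.6)&(P[:,1]>-.02)&(P[:,1]<.17)]
    f=P[P[:,2]<.012]
    if len(f)>20:rect(f,n+col+' floor');print(f.mean(0))
    f=P[(P[:,2]>.017)&(P[:,2]<.04)&(P[:,0]>.54)]
    if len(f)>5:rect(f,n+col+' lip');print(f.mean(0))
```

```text
[ 0.4592 -0.0995  0.2495] [ 0.0147 -0.0005  0.9999 -0.9999 -0.0006  0.0147  0.0005 -1.     -0.0005] 0.158068489773307 [-0.7382 -0.2658 -1.8699]
yellow_bay_seat [(array([0.5183, 0.0383, 0.008 ]), 0.62)]
blue_bay_seat [(array([0.5124, 0.116 , 0.0048]), 0.72)]
lip_edge [(array([0.5657, 0.0407, 0.0204]), 0.63)]
greenhouse []
white_grip [(array([ 0.5096, -0.0288,  0.0493]), 0.94)]
yellow_tab [(array([ 0.5222, -0.0977,  0.2235]), 0.96)]
yellow_grip [(array([ 0.4588, -0.098 ,  0.2636]), 0.62)]
wristY floor 2467 c [512.5  42.9] s [68.5 49.9] longdir deg 0.1
[0.5136 0.0429 0.0071]
wristY lip 314 c [578.8  42.8] s [43.3  7.9] longdir deg 90.0
[0.5786 0.0423 0.027 ]
wristB floor 2525 c [513.  114.8] s [69.3 51.1] longdir deg 0.6
[0.5137 0.1148 0.0071]
wristB lip 349 c [578.5 114.8] s [ 9.  44.7] longdir deg -89.0
[0.5786 0.1151 0.0269]
topY floor 664 c [512.5  42.4] s [67.9 51.3] longdir deg 0.6
[0.5122 0.0415 0.0051]
topY lip 74 c [579.5  42.3] s [ 8.  41.5] longdir deg -89.3
[0.5793 0.0418 0.0249]
topB floor 651 c [513.3 113.3] s [70.4 49.5] longdir deg 0.7
[0.513  0.1135 0.0051]
topB lip 72 c [578.7 113.5] s [ 8.  41.9] longdir deg -88.5
[0.5788 0.1135 0.0252]
```

View pics/w2.png

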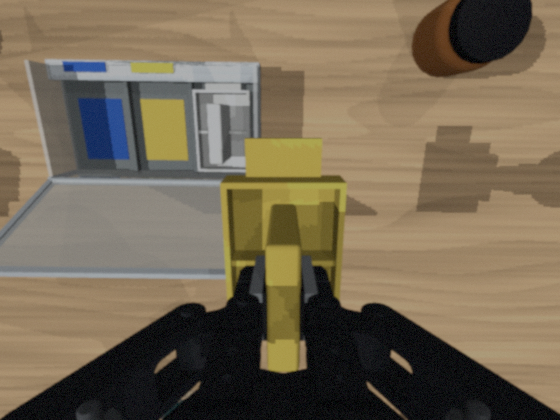

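Run:
```python
from h import *
import pickle
st=pickle.load(open('w2s.pkl','rb'));im=np.load('w2i.npy');d=np.load('w2d.npy')
P=cloud('wrist',im,d,0,180,-1,-1,st=st)
for y0,y1 in ((.015,.03),(.03,.055),(.085,.13)):
    for x0 in np.arange(.545,.6,.004):
        s=P[(P[:,1]>y0)&(P[:,1]<y1)&(P[:,0]>x0)&(P[:,0]<x0+.004)&(P[:,2]<.1)]
        print(round(x0,3),np.percentile(s[:,2],[5,50,95])*1000 if len(s) else None,end=' ')
    print()
L=P[(P[:,2]>.022)&(P[:,2]<.03)&(P[:,0]>.55)&(P[:,0]<.6)&(P[:,1]>0)&(P[:,1]<.14)]
for y in np.arange(0,.14,.02):
    s=L[(L[:,1]>y)&(L[:,1]<y+.02)];print('lip x min/max',round(y,2),np.percentile(s[:,0],[1,99])*1000)
# ridges
for y in np.arange(.0,.16,.004):
    s=P[(P[:,0]>.50)&(P[:,0]<.53)&(P[:,1]>y)&(P[:,1]<y+.004)&(P[:,2]<.1)];print(round(y*1000),np.round(np.percentile(s[:,2],[10,90])*1000,1) if len(s) else None,end=' ')
print()
# white rim
W=P[(P[:,0]>.45)&(P[:,0]<.58)&(P[:,1]>-.075)&(P[:,1]<.005)&(P[:,2]>.06)&(P[:,2]<.075)];rect(W,'white fin');print(W[:,2].mean())
# held
Y=cloud('wrist',im,d,20,36,st=st);Y=Y[(Y[:,2]>.15)]
tab=Y[(Y[:,0]>.50)];rect(tab[tab[:,2]<.235],'tab');
t=tab[(tab[:,2]<.232)&(tab[:,0]>.51)&(tab[:,0]<.523)];print('tab z',t.mean(0),np.percentile(tab[:,0],99))
for x in (.505,.510,.515,.52): 
    s=tab[(abs(tab[:,0]-x)<.002)&(abs(tab[:,1]+.0985)<.015)]; print(x,np.median(s[:,2]))
print([ (round(x,3),np.percentile(Y[abs(Y[:,0]-x)<.003][:,1],[1,99])) for x in np.arange(.44,.525,.01)])
```

```text
0.545 [5.32   6.8421 8.2739] 0.549 [4.7476 6.2619 7.275 ] 0.553 [4.997  6.3792 7.2614] 0.557 [5.1441 5.9638 6.9417] 0.561 [5.3758 6.3342 7.5473] 0.565 [ 5.4297 24.7515 26.0406] 0.569 [23.8718 25.3471 26.5935] 0.573 [23.6539 25.9661 28.3162] 0.577 [24.453  25.9256 27.983 ] 0.581 [24.1903 26.1515 27.896 ] 0.585 [-0.5672 24.0304 26.1775] 0.589 [-1.0984  0.1582  1.432 ] 0.593 [-1.2782  0.056   1.0711] 0.597 [-0.9364  0.3456  1.5584] 
0.545 [5.5013 6.4239 7.6704] 0.549 [4.8594 6.1936 7.5573] 0.553 [5.0246 6.3161 7.294 ] 0.557 [4.9842 6.319  7.5864] 0.561 [4.8143 6.0687 7.4273] 0.565 [ 5.6933 24.7015 26.3415] 0.569 [23.5264 25.3422 26.4787] 0.573 [24.6747 26.7907 28.1844] 0.577 [25.9411 27.1139 28.0113] 0.581 [24.5867 26.4046 27.9615] 0.585 [23.6477 24.3823 25.1404] 0.589 [-1.1439  0.0901  1.882 ] 0.593 [-1.2996  0.1425  1.3794] 0.597 [-1.3536  0.2186  1.4732] 
0.545 [4.983  6.6126 8.0095] 0.549 [4.8506 6.188  7.5708] 0.553 [4.8363 6.1487 7.5964] 0.557 [4.8604 6.2482 7.5013] 0.561 [5.1139 6.1988 7.7499] 0.565 [ 5.2858 24.6092 26.5026] 0.569 [23.8116 25.1628 26.4315] 0.573 [24.4446 26.5435 
[... 460 characters left out ...]
21 584.8637]Traceback (most recent call last):
  File "<stdin>", line 12, in <module>
    return _quantile_unchecked(
        a, q, axis, out, overwrite_input, method, keepdims, weights)
    return _ureduce(a,
                    func=_quantile_ureduce_func,
    ...<5 lines>...
                    overwrite_input=overwrite_input,
                    method=method)
    r = func(a, **kwargs)
    result = _quantile(arr,
                       quantiles=q,
    ...<2 lines>...
                       out=out,
                       weights=wgt)
    slices_having_nans = np.isnan(arr[-1, ...])
                                  ~~~^^^^^^^^^
IndexError: index -1 is out of bounds for axis 0 with size 0
```

Run:
```python
from h import *
import pickle
st=pickle.load(open('w2s.pkl','rb'));im=np.load('w2i.npy');d=np.load('w2d.npy')
P=cloud('wrist',im,d,0,180,-1,-1,st=st)
for y in np.arange(-.0,.16,.002):
    s=P[(P[:,0]>.50)&(P[:,0]<.53)&(P[:,1]>y)&(P[:,1]<y+.002)&(P[:,2]<.1)]
    if len(s): print(round(y*1000),round(np.median(s[:,2])*1000,1),end='; ')
print()
W=P[(P[:,0]>.45)&(P[:,0]<.58)&(P[:,1]>-.075)&(P[:,1]<.005)&(P[:,2]>.06)&(P[:,2]<.075)];rect(W,'white fin');print(W[:,2].mean())
Y=cloud('wrist',im,d,20,36,st=st);Y=Y[(Y[:,2]>.15)]
tab=Y[(Y[:,0]>.50)];rect(tab[tab[:,2]<.235],'tab')
print('tip',np.percentile(tab[:,0],[97,99]))
for x in (.507,.510,.515,.52): 
    s=tab[(abs(tab[:,0]-x)<.002)&(abs(tab[:,1]+.0985)<.015)]; print(x,np.median(s[:,2]))
for x in np.arange(.44,.525,.01):
    s=Y[abs(Y[:,0]-x)<.003]
    if len(s): print(round(x,3),np.percentile(s[:,1],[1,99]),np.percentile(s[:,2],[2,98]))
```

```text
0 26.3; 2 25.7; 4 16.6; 6 16.1; 8 16.1; 10 8.3; 12 6.3; 14 6.2; 16 6.0; 18 6.8; 20 6.9; 22 7.1; 24 6.9; 26 7.1; 28 7.3; 30 7.0; 32 7.1; 34 7.3; 36 6.9; 38 7.1; 40 7.1; 42 6.9; 44 7.1; 46 7.1; 48 7.2; 50 7.1; 52 7.0; 54 7.2; 56 6.9; 58 7.1; 60 6.9; 62 7.2; 64 7.1; 66 7.1; 68 6.6; 70 6.1; 72 6.0; 74 6.4; 76 10.8; 78 16.1; 80 16.2; 84 7.8; 86 6.3; 88 6.2; 90 6.7; 92 7.1; 94 7.2; 96 7.0; 98 6.9; 100 7.3; 102 7.1; 104 6.9; 106 7.1; 108 7.1; 110 7.2; 112 7.0; 114 7.1; 116 7.2; 118 7.1; 120 7.5; 122 6.8; 124 7.0; 126 7.1; 128 7.1; 130 7.2; 132 7.2; 134 7.0; 136 7.0; 138 7.0; 140 6.5; 142 6.6; 144 6.3; 146 6.1; 148 6.3; 150 6.2; 152 33.2; 154 42.5; 156 53.9; 
white fin 1276 c [497.4 -18.5] s [37.4 92.4] longdir deg -6.7
0.06748427820657828
tab 3336 c [512.7 -98.2] s [20.5 61.1] longdir deg -89.1
tip [0.5224 0.5228]
0.507 0.22697386110783077
0.51 0.2269113104939222
0.515 0.22695457883988968
0.52 0.22693525922683083
0.44 [-0.1294 -0.0685] [0.2255 0.2852]
0.45 [-0.1294 -0.0688] [0.2249 0.2861]
0.46 [-0.1286 -0.0693] [0.2244 0.2849]
0.47 [-0.1288 -0.0688] [0.2241 0.2912]
0.48 [-0.1288 -0.0686] [0.224  0.2849]
0.49 [-0.128 -0.069] [0.2241 0.2835]
0.5 [-0.1285 -0.068 ] [0.2263 0.2431]
0.51 [-0.1176 -0.0792] [0.2257 0.2283]
0.52 [-0.1174 -0.0788] [0.2234 0.2282]
```

Held level, the tab tip is 63.5 mm ahead of the TCP and the underside 27.6 mm below it. The lip edge is at x=0.5654, so the seat is at x≈0.5124 and the yellow bay centre at y≈0.043. Next I go above the bay, tilted.

>>> {"fn": "play_rows", "kwargs": {"motion": [[[0.05, 0.12, 0], [0, 0.15, -0.01]], [[0.1, 0.24, 0], [0, 0.35, -0.01]], [[0.144, 0.355, -0.03], [0, 0.55, -0.01]], [[0.144, 0.355, -0.075], [0, 0.622, -0.01]], [[0.144, 0.355, -0.075], [0, 0.622, -0.01]], [[0.144, 0.355, -0.075], [0, 0.622, -0.01]]]}}

```text
time: 6.18
tool_pos: [0.5172, 0.0421, 0.2204]
tcp_rot: [-1.558, 1.556, -0.932]
wrist_force: [-0.1, 0.2, -0.4]
width: 0.154
```

Run:
```python
from h import *
st=bot.read_state();print(st['q'],st['tool_pos'],Ro.from_rotvec(st['tcp_rot']).as_matrix().ravel(),st['width'],st['wrist_force'])
im,d=snap('wrist','w3');snap('side','s3')
Y=cloud('wrist',im,d,20,36,st=st);Y=Y[Y[:,2]>.1]
R=Ro.from_rotvec(st['tcp_rot']).as_matrix();L=(Y-st['tool_pos'])@R  # tool coords: x jaw, y along, z fwd
tab=L[(L[:,2]>.048)]
print('tip fwd',np.percentile(tab[:,2],[97,99,99.7]),'tab lat',np.percentile(tab[:,0],[1,99]),'tabtop y',[round(float(np.median(tab[abs(tab[:,2]-z)<.002][:,1])),4) for z in (.05,.055,.06)])
tr=L[(L[:,2]<.04)&(L[:,2]>-.03)];print('tray lat',np.percentile(tr[:,0],[1,99]))
```

```text
[0.0241 0.3089 1.6431 0.0135 1.6766 1.5882] [0.5172 0.0421 0.2204] [ 0.0038 -0.4681  0.8837 -1.      0.0021  0.0054 -0.0044 -0.8837 -0.4681] 0.15421638795803386 [-0.0739  0.1668 -0.3929]
tip fwd [0.0635 0.0638 0.0638] tab lat [-0.0198  0.0186] tabtop y [0.0227, 0.0228, 0.0228]
tray lat [-0.0305  0.0292]
```

View pics/s3.png

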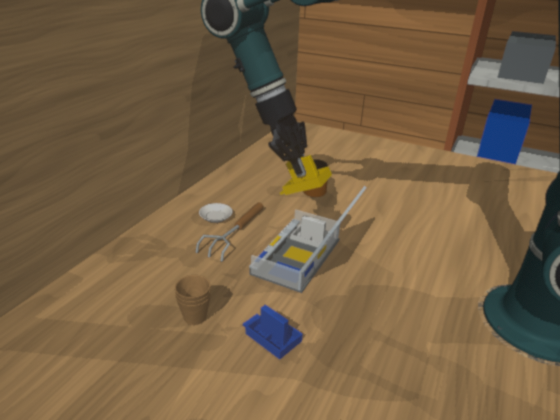

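```bash
cat > ins.py <<'E'
import numpy as np,sys
def table(tcp,a,b,seatx,floor=6.,th0=27.9):
    # tcp mm (x,z) now
    for th,u,v in ((28,47.5,30),(28,47.5,10),(28,55,6),(28,62.5,2),(25,63,1.5),(20,63.7,1),(15,64.2,1),(10,64.6,1),(5,64.8,1),(0,65,1),(0,65,0)):
        t=np.radians(th);x=seatx+u-a*np.cos(t)+b*np.sin(t);z=floor+v+a*np.sin(t)+b*np.cos(t)
        print(th,u,v,'->',round(x,1),round(z,1),'shift',round((x-tcp[0])/400,4),round((z-tcp[1])/400,4),'ay',round((th-th0)/45,3))
E
python3 -c "
from ins import *
table((517.2,220.4),63.7,27.7,512.4)"
```

```text
28 47.5 30 -> 516.7 90.4 shift -0.0013 -0.3251 ay 0.002
28 47.5 10 -> 516.7 70.4 shift -0.0013 -0.3751 ay 0.002
28 55 6 -> 524.2 66.4 shift 0.0174 -0.3851 ay 0.002
28 62.5 2 -> 531.7 62.4 shift 0.0362 -0.3951 ay 0.002
25 63 1.5 -> 529.4 59.5 shift 0.0304 -0.4022 ay -0.064
20 63.7 1 -> 525.7 54.8 shift 0.0213 -0.414 ay -0.176
15 64.2 1 -> 522.2 50.2 shift 0.0126 -0.4254 ay -0.287
10 64.6 1 -> 519.1 45.3 shift 0.0047 -0.4376 ay -0.398
5 64.8 1 -> 516.2 40.1 shift -0.0026 -0.4506 ay -0.509
0 65 1 -> 513.7 34.7 shift -0.0088 -0.4642 ay -0.62
0 65 0 -> 513.7 33.7 shift -0.0088 -0.4668 ay -0.62
```

>>> {"fn": "play_rows", "kwargs": {"motion": [[[-0.001, 0.001, -0.14], [0, 0, 0]], [[-0.001, 0.001, -0.26], [0, 0, 0]], [[-0.001, 0.001, -0.34], [0, 0, 0]], [[-0.001, 0.001, -0.375], [0, 0, 0]], [[-0.001, 0.001, -0.375], [0, 0, 0]], [[0.0174, 0.001, -0.385], [0, 0, 0]], [[0.036, 0.001, -0.395], [0, 0, 0]], [[0.036, 0.001, -0.395], [0, 0, 0]]]}}

```text
time: 7.28
tool_pos: [0.5328, 0.0429, 0.062]
tcp_rot: [-1.558, 1.555, -0.932]
wrist_force: [-0.3, 1.3, -0.7]
width: 0.152
```

Run:
```python
from h import *
st=bot.read_state();print(st['tool_pos'],Ro.from_rotvec(st['tcp_rot']).as_matrix().ravel(),st['width'],st['wrist_force'],st['torque'])
snap('wrist','w4')
im,d=snap('side','s4');cv2.imwrite('pics/s4z.png',cv2.resize(im[180:300,220:380,::-1],None,fx=5,fy=5,interpolation=cv2.INTER_CUBIC))
```

```text
[0.5328 0.0429 0.062 ] [ 0.0045 -0.4679  0.8837 -1.      0.0019  0.0061 -0.0045 -0.8838 -0.4679] 0.15173368483731595 [-0.3056  1.3025 -0.7385] [-0.0004 -0.2757 -0.017 ]
```

View pics/s4z.png

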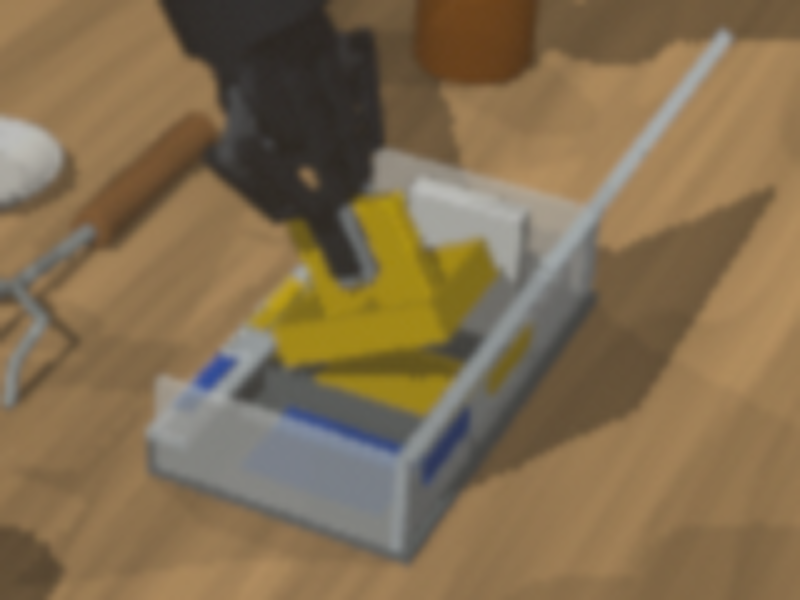

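View pics/w4.png

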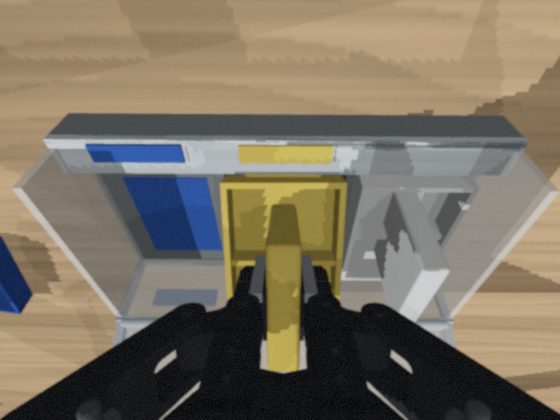

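>>> {"fn": "play_rows", "kwargs": {"motion": [[[-0.006, 0, -0.007], [0, -0.066, 0]], [[-0.015, 0, -0.019], [0, -0.178, 0]], [[-0.0236, 0, -0.0303], [0, -0.289, 0]], [[-0.0315, 0, -0.0425], [0, -0.4, 0]], [[-0.0315, 0, -0.0425], [0, -0.4, 0]]]}}

```text
time: 8.0
tool_pos: [0.5168, 0.043, 0.0448]
tcp_rot: [-1.339, 1.334, -1.114]
wrist_force: [0.3, 0.3, -1.0]
width: 0.155
```

Run:
```python
from h import *
st=bot.read_state();R=Ro.from_rotvec(st['tcp_rot']).as_matrix();print(st['tool_pos'],R.ravel(),np.degrees(np.arcsin(-R[0,1])),st['wrist_force'],st['joint_vel'],st['width'])
im,d=snap('wrist','w5')
st=bot.read_state();R=Ro.from_rotvec(st['tcp_rot']).as_matrix();print(st['tool_pos'],st['wrist_force'],st['joint_vel'])
```

```text
[0.5168 0.043  0.0448] [ 0.0059 -0.1754  0.9845 -1.      0.0018  0.0063 -0.0029 -0.9845 -0.1753] 10.099411499208381 [ 0.3231  0.3356 -0.992 ] [-0.0019  0.0338 -0.061  -0.0005  0.0241  0.0009] 0.15499744829255843
[0.5181 0.043  0.0451] [-0.2518  0.129  -1.0448] [-0.0005  0.0225 -0.0421 -0.0012  0.0004 -0.0008]
```

View pics/w5.png

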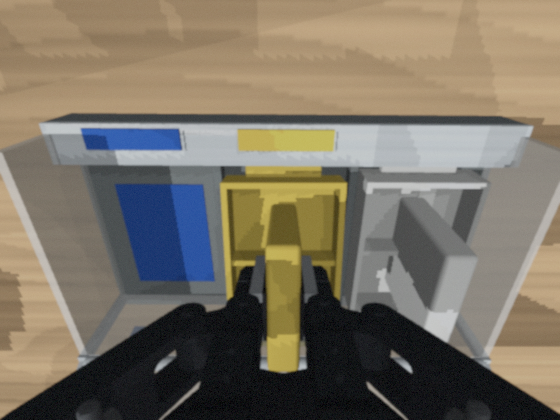

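>>> {"fn": "play_rows", "kwargs": {"motion": [[[-0.0073, 0, -0.013], [0, -0.111, 0]], [[-0.0135, 0, -0.0265], [0, -0.222, 0]], [[-0.0135, 0, -0.0265], [0, -0.222, 0]], [[-0.0135, 0, -0.0295], [0, -0.222, 0]], [[-0.0135, 0, -0.0295], [0, -0.222, 0]]]}}

```text
time: 8.68
tool_pos: [0.5146, 0.043, 0.0336]
tcp_rot: [-1.211, 1.206, -1.203]
wrist_force: [-3.2, -0.2, 5.3]
width: 0.154
```

Run:
```python
from h import *
st=bot.read_state();R=Ro.from_rotvec(st['tcp_rot']).as_matrix();print(st['tool_pos'],np.degrees(np.arcsin(-R[0,1])),st['wrist_force'],st['torque'],st['joint_vel'],st['width'])
im,d=snap('wrist','w6')
```

```text
[0.5146 0.043  0.0336] 0.057813774200654304 [-3.2354 -0.2129  5.3086] [0.0056 0.1809 0.0167] [-0.0004 -0.0031  0.0008 -0.     -0.0028  0.0028] 0.15442932233995252
```

View pics/w6.png

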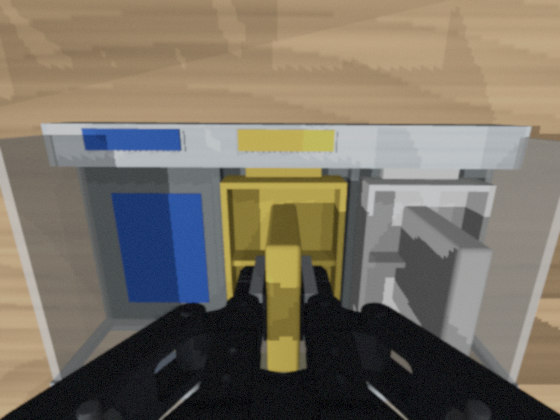

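>>> {"fn": "play_rows", "kwargs": {"motion": [[[0, 0, 0], [0, 0, 0]], [[0, 0, 0], [0, 0, 0]], [[0, 0, 0], [0, 0, 0]], [[0, 0, 0], [0, 0, 0]]], "gripper": 0.55}}

```text
time: 9.22
tool_pos: [0.5135, 0.0429, 0.0327]
tcp_rot: [-1.211, 1.206, -1.203]
wrist_force: [0.4, -0.7, -0.2]
width: 0.449
```

>>> {"fn": "play_rows", "kwargs": {"motion": [[[0, 0, 0.08], [0, 0, 0]], [[0, 0, 0.2], [0, 0, 0]], [[0, 0, 0.35], [0, 0, 0]], [[0, 0, 0.48], [0, 0, 0]], [[0, 0, 0.48], [0, 0, 0]]]}}

```text
time: 9.85
tool_pos: [0.5172, 0.0431, 0.231]
tcp_rot: [-1.202, 1.197, -1.208]
wrist_force: [0.8, -0.3, 0.4]
width: 0.448
```

Run:
```python
from h import *
st=bot.read_state();print(st['q'],st['tool_pos'],st['wrist_force'],st['width'])
im,d=snap('wrist','w7')
Y=cloud('wrist',im,d,20,36,st=st);Y=Y[(abs(Y[:,0]-.512)<.08)&(abs(Y[:,1]-.043)<.045)]
rect(Y[(Y[:,2]>.060)&(Y[:,2]<.075)],'fin');r=Y[(Y[:,2]>.021)&(Y[:,2]<.031)];rect(r,'rim')
for x in (.472,.49,.51,.53,.55):
    s=r[abs(r[:,0]-x)<.008]; print(x,len(s),np.median(s[:,2]) if len(s) else 0)
im,d=snap('top','t7');st=bot.read_state()
B=cloud('top',im,d,100,130);B=B[(B[:,1]>.2)&(B[:,0]<.56)]
rect(B,'blue all');rect(B[B[:,2]>.05],'bluefin')
im,d=snap('side','s7');cv2.imwrite('pics/s7z.png',cv2.resize(im[180:300,220:380,::-1],None,fx=5,fy=5,interpolation=cv2.INTER_CUBIC))
```

```text
[ 0.0338 -0.0407  1.9413  0.002   1.2296  1.5978] [0.5172 0.0431 0.231 ] [ 0.763  -0.306   0.3811] 0.44752271180211983
fin 790 c [513.3  44.2] s [60.1 13.9] longdir deg 0.0
rim 1136 c [525.6  44. ] s [114.   61.8] longdir deg 0.3
0.472 176 0.025715535803705086
0.49 76 0.025927198047169378
0.51 183 0.02383796738455657
0.53 85 0.0259268166194159
0.55 212 0.02600079644118776
blue all 1205 c [460.1 293.6] s [ 61.9 107.6] longdir deg -15.7
bluefin 219 c [450.8 297.4] s [15.8 59.7] longdir deg -16.0
```

View pics/w7.png

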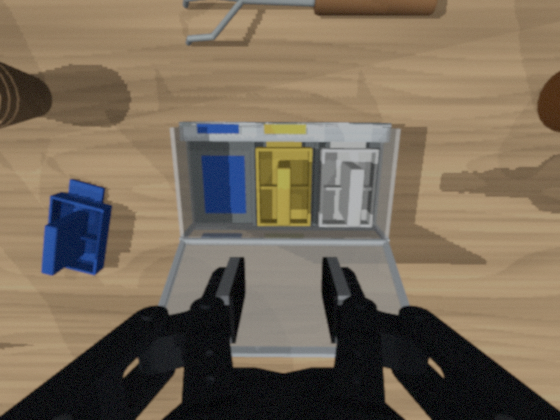

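View pics/s7z.png

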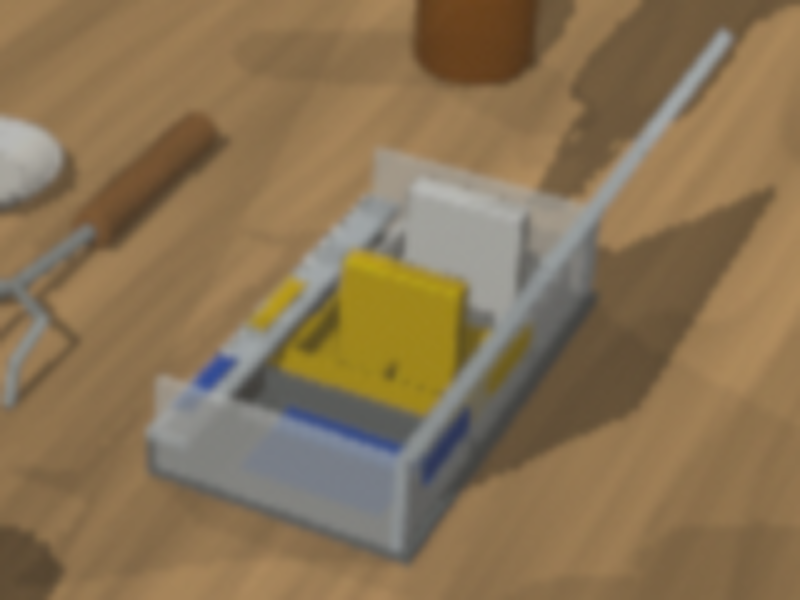

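Yellow is flat: its rim is at 26 mm at both ends, the tab is under the lip, and white hasn't moved. The side view confirms it. Now blue.

>>> {"fn": "play_rows", "kwargs": {"motion": [[[-0.03, 0.12, 0], [0, 0, -0.07]], [[-0.06, 0.25, 0], [0, 0, -0.14]], [[-0.09, 0.38, -0.03], [0, 0, -0.22]], [[-0.12, 0.5, -0.06], [0, 0, -0.29]], [[-0.155, 0.636, -0.08], [0, 0, -0.356]], [[-0.155, 0.636, -0.08], [0, 0, -0.356]], [[-0.155, 0.636, -0.08], [0, 0, -0.356]], [[-0.155, 0.636, -0.08], [0, 0, -0.356]]], "gripper": 0.3}}

```text
time: 11.0
tool_pos: [0.4516, 0.296, 0.1922]
tcp_rot: [-1.066, 1.409, -1.408]
wrist_force: [-0.0, 0.3, -0.1]
width: 0.7
```

Run:
```python
from h import *
st=bot.read_state();R=Ro.from_rotvec(st['tcp_rot']).as_matrix();print(st['q'],st['tool_pos'],R.ravel(),'jaw yaw',np.degrees(np.arctan2(R[1,0],R[0,0])))
im,d=snap('wrist','w8')
P=cloud('wrist',im,d,105,130,st=st);P=P[np.hypot(P[:,0]-.452,P[:,1]-.297)<.09]
rect(P[(P[:,2]>.056)&(P[:,2]<.07)],'fin');rect(P[(P[:,2]>.015)&(P[:,2]<.025)],'rim');rect(P,'all')
t=P[(P[:,2]>.058)&(P[:,2]<.07)];e,V=np.linalg.eigh(np.cov(t[:,:2].T));print(np.degrees(np.arctan2(V[1,1],V[0,1])))
```

```text
[0.5335 0.0374 1.9368 0.001  1.1674 2.3787] [0.4516 0.296  0.1922] [-0.2713 -0.0005  0.9625 -0.9625  0.0008 -0.2713 -0.0006 -1.     -0.0007] jaw yaw -105.74114098103789
fin 951 c [450.9 298.9] s [13.4 58.5] longdir deg -15.5
rim 886 c [450.5 298.4] s [60.5 88.8] longdir deg -16.0
all 5746 c [460.1 295.7] s [ 60.6 108.7] longdir deg -16.0
164.44494165946054
```

View pics/w8.png

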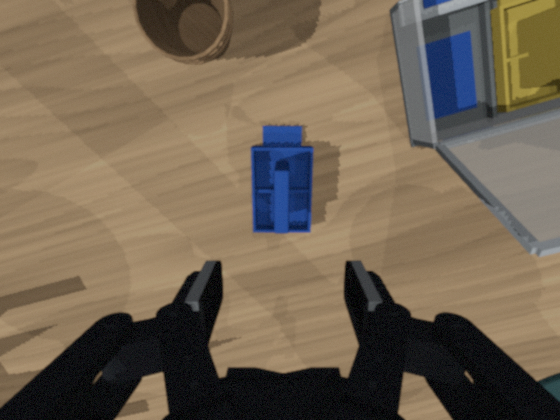

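>>> {"fn": "play_rows", "kwargs": {"motion": [[[-0.002, 0.0065, -0.13], [0, 0, 0]], [[-0.002, 0.0065, -0.27], [0, 0, 0]], [[-0.002, 0.0065, -0.38], [0, 0, 0]], [[-0.002, 0.0065, -0.412], [0, 0, 0]], [[-0.002, 0.0065, -0.412], [0, 0, 0]]]}}

```text
time: 11.68
tool_pos: [0.4509, 0.2993, 0.0281]
tcp_rot: [-1.066, 1.409, -1.407]
wrist_force: [-0.7, -0.3, -0.1]
width: 0.701
```

>>> {"fn": "play_rows", "kwargs": {"motion": [[[0, 0, 0], [0, 0, 0]], [[0, 0, 0], [0, 0, 0]], [[0, 0, 0], [0, 0, 0]], [[0, 0, 0], [0, 0, 0]], [[0, 0, 0], [0, 0, 0]]], "gripper": 1.0, "squeeze": 60}}

```text
time: 12.3
tool_pos: [0.4522, 0.3009, 0.03]
tcp_rot: [-1.062, 1.407, -1.406]
wrist_force: [0.5, 0.0, 6.5]
width: 0.154
```

>>> {"fn": "play_rows", "kwargs": {"motion": [[[0, 0, 0.15], [0, 0, 0]], [[0, 0, 0.3], [0, 0, 0.07]], [[0.03, -0.08, 0.43], [0, 0, 0.2]], [[0.08, -0.2, 0.5], [0, 0, 0.3]], [[0.12, -0.33, 0.5], [0, 0, 0.356]], [[0.165, -0.46, 0.5], [0, 0, 0.356]], [[0.165, -0.46, 0.5], [0, 0, 0.356]], [[0.165, -0.46, 0.5], [0, 0, 0.356]]]}}

```text
time: 13.3
tool_pos: [0.5163, 0.116, 0.2279]
tcp_rot: [-1.21, 1.207, -1.203]
wrist_force: [-0.6, 0.1, -0.9]
width: 0.152
```

>>> {"fn": "play_rows", "kwargs": {"motion": [[[0, 0, 0], [0, 0.2, 0]], [[0, 0, 0], [0, 0.42, 0]], [[0, 0, 0], [0, 0.622, 0]], [[0, 0, 0], [0, 0.622, 0]], [[0, 0, 0], [0, 0.622, 0]], [[0, 0, 0], [0, 0.622, 0]]]}}

```text
time: 14.05
tool_pos: [0.5162, 0.1166, 0.2296]
tcp_rot: [-1.557, 1.553, -0.932]
wrist_force: [-0.3, -0.1, -1.1]
width: 0.149
```

Run:
```python
from h import *
from ins import table
st=bot.read_state();R=Ro.from_rotvec(st['tcp_rot']).as_matrix();print(st['q'],st['tool_pos'],R.ravel(),'tilt',np.degrees(np.arcsin(-R[0,1])),st['width'],st['wrist_force'])
im,d=snap('wrist','w9')
Y=cloud('wrist',im,d,105,130,st=st);Y=Y[Y[:,2]>.1]
L=(Y-st['tool_pos'])@R
tab=L[(L[:,2]>.048)]
print('tip fwd',np.percentile(tab[:,2],[97,99,99.7]),'tab lat',np.percentile(tab[:,0],[1,99]),'tabtop y',[round(float(np.median(tab[abs(tab[:,2]-z)<.002][:,1])),4) for z in (.05,.055,.06)])
tr=L[(L[:,2]<.04)&(L[:,2]>-.03)];print('tray lat',np.percentile(tr[:,0],[1,99]))
a=np.percentile(tab[:,2],99)*1000;b=np.median(tab[abs(tab[:,2]-.055)<.004][:,1])*1000+5
print(a,b)
table((st['tool_pos'][0]*1000,st['tool_pos'][2]*1000),a,b,512.4,th0=np.degrees(np.arcsin(-R[0,1])))
```

```text
[0.1332 0.3149 1.6173 0.0641 1.6904 1.6892] [0.5162 0.1166 0.2296] [ 0.0056 -0.4663  0.8846 -1.      0.0017  0.0072 -0.0048 -0.8846 -0.4662] tilt 27.79251542774112 0.14882896754307343 [-0.263  -0.1369 -1.1395]
tip fwd [0.0633 0.0637 0.0637] tab lat [-0.0195  0.0187] tabtop y [0.0253, 0.0252, 0.0252]
tray lat [-0.0304  0.0292]
63.657457682872035 30.23891148028843
28 47.5 30 -> 517.9 92.6 shift 0.0043 -0.3424 ay 0.005
28 47.5 10 -> 517.9 72.6 shift 0.0043 -0.3924 ay 0.005
28 55 6 -> 525.4 68.6 shift 0.023 -0.4024 ay 0.005
28 62.5 2 -> 532.9 64.6 shift 0.0418 -0.4124 ay 0.005
25 63 1.5 -> 530.5 61.8 shift 0.0358 -0.4194 ay -0.062
20 63.7 1 -> 526.6 57.2 shift 0.0261 -0.4309 ay -0.173
15 64.2 1 -> 522.9 52.7 shift 0.0169 -0.4422 ay -0.284
10 64.6 1 -> 519.6 47.8 shift 0.0085 -0.4543 ay -0.395
5 64.8 1 -> 516.4 42.7 shift 0.0006 -0.4672 ay -0.507
0 65 1 -> 513.7 37.2 shift -0.0061 -0.4808 ay -0.618
0 65 0 -> 513.7 36.2 shift -0.0061 -0.4833 ay -0.618
```

View pics/w9.png

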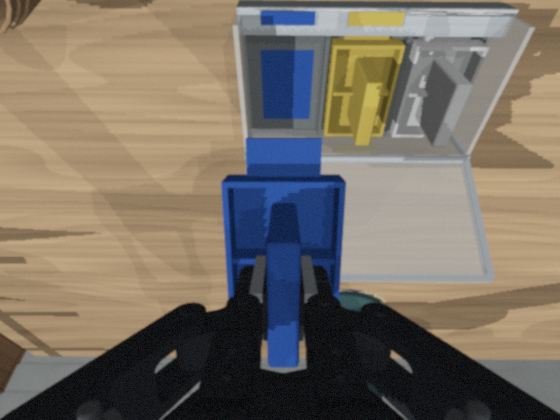

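>>> {"fn": "play_rows", "kwargs": {"motion": [[[0.0043, -0.005, -0.14], [0, 0, 0]], [[0.0043, -0.005, -0.27], [0, 0, 0]], [[0.0043, -0.005, -0.35], [0, 0, 0]], [[0.0043, -0.005, -0.392], [0, 0, 0]], [[0.0043, -0.005, -0.392], [0, 0, 0]], [[0.023, -0.005, -0.402], [0, 0, 0]], [[0.0415, -0.005, -0.412], [0, 0, 0]], [[0.0415, -0.005, -0.412], [0, 0, 0]]]}}

```text
time: 15.1
tool_pos: [0.5346, 0.114, 0.0637]
tcp_rot: [-1.558, 1.555, -0.931]
wrist_force: [0.4, -0.3, -1.4]
width: 0.155
```

Run:
```python
from h import *
st=bot.read_state();print(st['tool_pos'],Ro.from_rotvec(st['tcp_rot']).as_matrix().ravel(),st['width'],st['wrist_force'],st['torque'])
snap('wrist','w10')
im,d=snap('side','s10');cv2.imwrite('pics/s10z.png',cv2.resize(im[180:300,220:380,::-1],None,fx=5,fy=5,interpolation=cv2.INTER_CUBIC))
```

```text
[0.5346 0.114  0.0637] [ 0.0043 -0.4678  0.8838 -1.      0.0021  0.006  -0.0047 -0.8838 -0.4678] 0.1551524693397868 [ 0.3578 -0.3332 -1.3523] [ 0.0082 -0.3238  0.0129]
```

View pics/s10z.png

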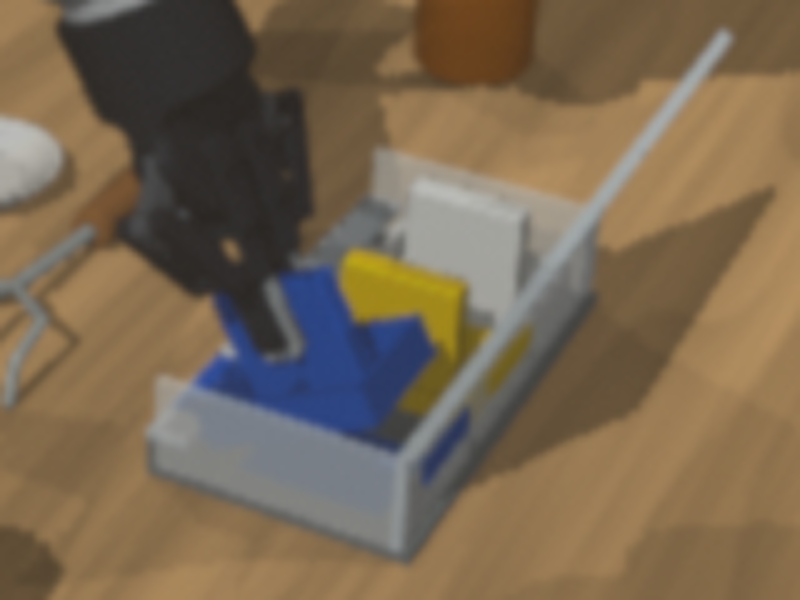

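View pics/w10.png

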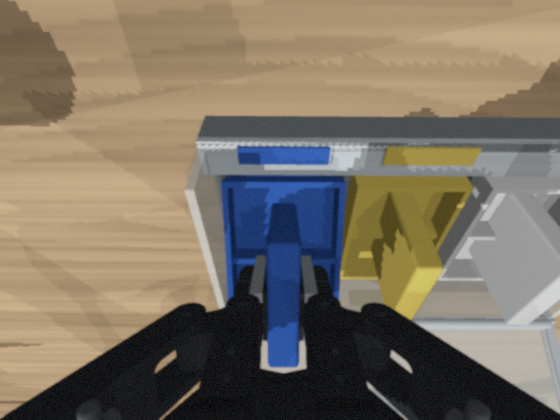

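>>> {"fn": "play_rows", "kwargs": {"motion": [[[-0.006, 0.001, -0.007], [0, -0.067, 0]], [[-0.0157, 0.001, -0.0185], [0, -0.178, 0]], [[-0.0249, 0.001, -0.0298], [0, -0.289, 0]], [[-0.0333, 0.001, -0.0419], [0, -0.4, 0]], [[-0.0333, 0.001, -0.0419], [0, -0.4, 0]]]}}

```text
time: 15.82
tool_pos: [0.5183, 0.1143, 0.0471]
tcp_rot: [-1.338, 1.333, -1.115]
wrist_force: [0.5, -0.1, -1.1]
width: 0.155
```

Run:
```python
from h import *
st=bot.read_state();R=Ro.from_rotvec(st['tcp_rot']).as_matrix();print(st['tool_pos'],np.degrees(np.arcsin(-R[0,1])),st['wrist_force'],st['torque'],st['width'])
im,d=snap('wrist','w11')
st=bot.read_state();print(st['tool_pos'],st['wrist_force'])
```

```text
[0.5183 0.1143 0.0471] 10.046924921348136 [ 0.4546 -0.0895 -1.1344] [-0.0001 -0.1179 -0.002 ] 0.15470867958133835
[0.5194 0.1144 0.0472] [-0.1186  0.4595 -0.9369]
```

View pics/w11.png

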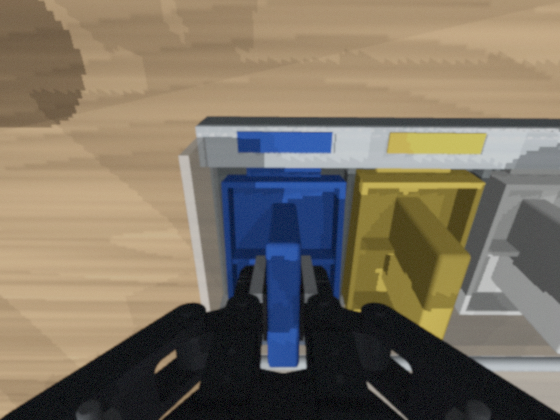

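>>> {"fn": "play_rows", "kwargs": {"motion": [[[-0.0079, 0, -0.0129], [0, -0.112, 0]], [[-0.0146, 0, -0.0265], [0, -0.223, 0]], [[-0.0146, 0, -0.0265], [0, -0.223, 0]], [[-0.0146, 0, -0.0295], [0, -0.223, 0]], [[-0.0146, 0, -0.0295], [0, -0.223, 0]]]}}

```text
time: 16.5
tool_pos: [0.5147, 0.1144, 0.036]
tcp_rot: [-1.212, 1.207, -1.203]
wrist_force: [-5.8, -0.6, 10.4]
width: 0.153
```

Run:
```python
from h import *
st=bot.read_state();R=Ro.from_rotvec(st['tcp_rot']).as_matrix();print(st['tool_pos'],np.degrees(np.arcsin(-R[0,1])),st['wrist_force'],st['torque'],st['width'])
```

```text
[0.5147 0.1144 0.036 ] 0.09742307576284312 [-5.8116 -0.6455 10.4378] [-0.0327  0.6553  0.0427] 0.15285281740304163
```

>>> {"fn": "play_rows", "kwargs": {"motion": [[[0, 0, 0], [0, 0, 0]], [[0, 0, 0], [0, 0, 0]], [[0, 0, 0], [0, 0, 0]], [[0, 0, 0], [0, 0, 0]]], "gripper": 0.7}}

```text
time: 17.0
tool_pos: [0.5141, 0.1143, 0.0345]
tcp_rot: [-1.211, 1.205, -1.204]
wrist_force: [-0.1, 0.4, 0.6]
width: 0.299
```

>>> {"fn": "play_rows", "kwargs": {"motion": [[[0, 0, 0.04], [0, 0, 0]], [[0, 0, 0.12], [0, 0, 0]], [[0, 0, 0.25], [0, 0, 0]], [[0, 0, 0.38], [0, 0, 0]], [[0, 0, 0.48], [0, 0, 0]], [[0, 0, 0.48], [0, 0, 0]]]}}

```text
time: 17.75
tool_pos: [0.5172, 0.1149, 0.2329]
tcp_rot: [-1.201, 1.198, -1.207]
wrist_force: [0.2, -0.6, -0.2]
width: 0.303
```

Run:
```python
from h import *
st=bot.read_state();print(st['tool_pos'],st['wrist_force'],st['width'])
im,d=snap('wrist','w12')
for n,lo,hi,y in (('Y',20,36,.043),('B',105,130,.115)):
    Y=cloud('wrist',im,d,lo,hi,st=st);Y=Y[(abs(Y[:,0]-.512)<.08)&(abs(Y[:,1]-y)<.045)]
    rect(Y[(Y[:,2]>.060)&(Y[:,2]<.075)],n+'fin');r=Y[(Y[:,2]>.021)&(Y[:,2]<.031)];rect(r,n+'rim')
    for x in (.47,.51,.554):
        s=r[abs(r[:,0]-x)<.008]; print(x,len(s),np.median(s[:,2]) if len(s) else 0)
snap('top','t12')
im,d=snap('side','s12');cv2.imwrite('pics/s12z.png',cv2.resize(im[180:300,220:380,::-1],None,fx=5,fy=5,interpolation=cv2.INTER_CUBIC))
```

```text
[0.5172 0.1149 0.2329] [ 0.1791 -0.6037 -0.1952] 0.30329583005669014
Yfin 852 c [513.7  44.3] s [58.9 14.4] longdir deg 0.4
Yrim 1298 c [525.3  44.3] s [113.3  62.3] longdir deg 0.3
0.47 162 0.025807253346113182
0.51 201 0.02437203182244052
0.554 278 0.02577012046173527
Bfin 802 c [513.6 115.4] s [59.5 13.6] longdir deg 0.0
Brim 1108 c [525.3 115.5] s [114.5  61.6] longdir deg 0.3
0.47 147 0.025910418432278204
0.51 180 0.024147260311743357
0.554 208 0.02612778856209004
```

View pics/w12.png

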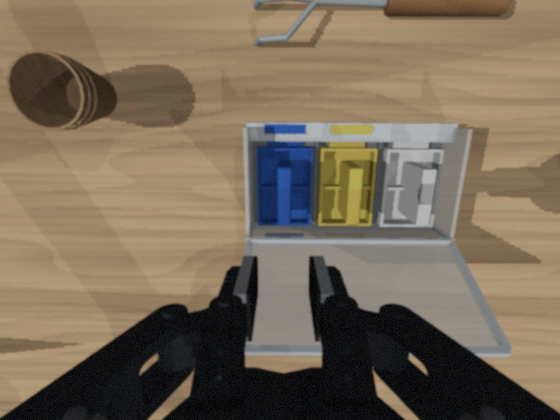

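View pics/s12z.png

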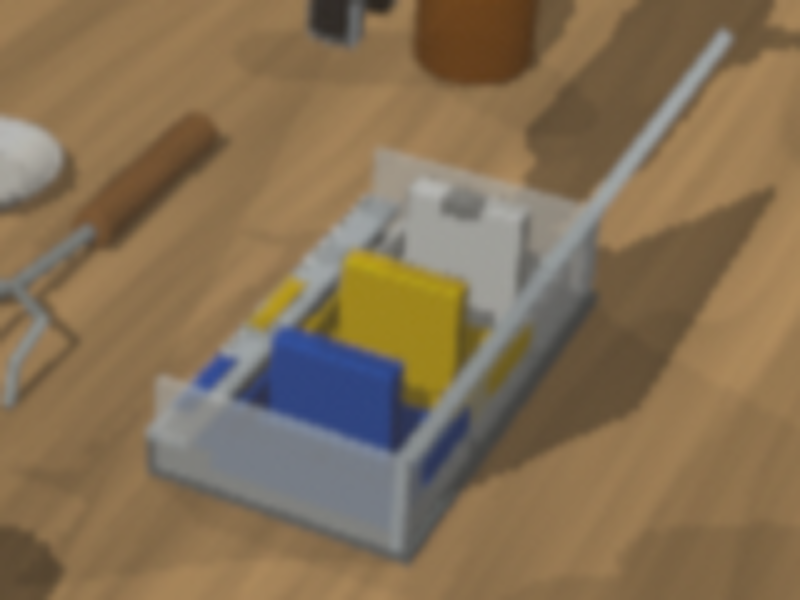

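View pics/t12.png

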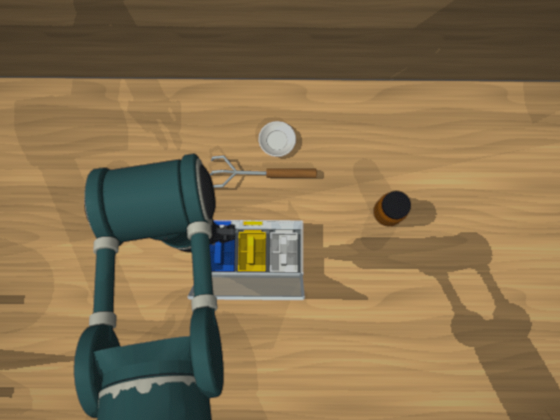

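Both cassettes lie flat with their tabs under the lip, the bystanders haven't moved, and the gripper is clear. I'm handing the job in.

Run:
```python
from h import *
print(bot.finish_job())
```

```text
the job is handed in; nothing more can be done
None
```

The yellow cassette, then the blue one, is seated in the bay of its own colour. I hooked each tab under the lip at 28°, swung the other end down flat, let go, and withdrew the gripper upwards. The job was handed in at about 18 s of the 56 s allowed.

- **Seating:** In the last pictures both rims read 26 mm above the bench at the front and the rear, which is flat on the floor. Both cassettes are within about 0.5° of square with the bays, and both tabs are hidden under the lip.
- **Position:** The fin centres measured (513.7, 44.3) mm for yellow and (513.6, 115.4) mm for blue. My seat estimates were (512.4, 43) and (512.4, 115), so both are within the 3 mm play.
- **Force:** The highest wrist force reported at the end of any move was about 12 N, when pressing blue onto the floor. I did not see forces within moves.
- **Bystanders:** The white cassette, canister, pots, saucer and cultivator look unmoved in the final pictures. I judged this by eye and did not re-measure them.

No check failed. The recognition networks gave a few low-confidence mislabels, such as "yellow_grip" at the pots. I left those out and used the colour and depth fits for the moves.

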